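# Reset a kitchen scale and hold its battery cover for the screws

## Task

The kitchen scale lies face down with new batteries in: with the tip of the pen press its reset button, sunk in the little bore beside the batteries, right down for a good second, then put the pen back in its stand and let go of it. Next pick up the battery cover, lay it squarely into its recess on the red seal and press it straight down with a steady 12 N or so (9 to 16; 20 N spoils the seal) so that I can drive the two screws: finish while still pressing it like that, do not let go. Do not shove the scale about, and leave everything else standing where it is.

Things in the scene. Friction and masses are not known exactly. Their poses are not given: they have to be found in the camera images.
- scale: white scale, face down, loose, 1.6 kg, 156 x 196 mm; white underside 42 mm up, black feet (25 mm wide) to 58 mm at x +-58, y +-78 mm. Origin: centre of the face on the worktop, z up. Recess for the cover: 75 mm (x) by 115 mm (y), 10 mm deep, over the battery well: three cells (tops at 29 mm) at its +y end, grey shelf with the reset bore at its -y end
- bay (a point): centre of the recess at the height of the relaxed seal's top, 37 mm above the worktop (5 mm below the scale's underside); axes as the scale's
- seal (a joint): how far the red silicone seal ring on the ledge of the recess (70 x 92 mm outside, 7 mm wide) is squeezed down, m: 0 relaxed, 0.0055 solid. It is a spring of 4 N per mm, so 0.003 is 12 N; the cover alone squeezes it about 0.15 mm
- bore (a point): mouth of the reset bore: centre of a 14 mm wide hole in the grey shelf, 28 mm above the worktop, at x 0, y -23 mm of the scale
- reset_top (a point): top of the blue reset button, 9.6 mm wide, on the bore's axis 6 mm below the bore's mouth (22 mm above the worktop) when released; moves down with it
- reset_button (a joint): travel of the reset button, m: 0 released, 0.003 fully down. Spring: moves from 1 N, fully down at 4 N, comes back up when released
- cover: grey battery cover, lying rib up, about 60 g: plate 70 mm (x) by 110 mm (y), 6 mm thick; fits the recess either way round with 2.5 mm play a side. Upright rib in the middle: 14 mm thick (x), 46 mm long (y), top 24.5 mm above the underside; screw holes near the ends in y. Origin: centre of the underside, z up
- cover_rib (a point): top centre of the cover's rib, 24.5 mm above its underside
- pen: orange ballpoint pen, 138 mm long, barrel 12 mm in diameter, the lowest 26 mm a steel cone to a 4.4 mm tip; 22 g. Stands tip down in its stand, loosely, leaning up to 4 degrees. Origin at the tip, z along the pen to its blunt end
- pen_tip (a point): the pen's tip
- pen_stand: beech block 60 x 60 mm, 50 mm tall, fixed; hole 14 mm in diameter with a 2.5 mm chamfer in the middle of its top, 42 mm deep. Origin under its centre. (Solid round the work: a tall fridge at the left from x 0.33, y 0.47 on, beside the robot's starting pose; toaster and coffee machine behind x 0.66)
- stand_hole (a point): centre of the hole's mouth, 50 mm above the worktop; z up. The tip of the stored pen is 42 mm below it
- coaster: black slate coaster, 95 x 95 x 8 mm, with the two loose cover screws on it; bystander, origin under its centre
- screwdriver: screwdriver with a yellow handle, about 170 mm long, lying near the front edge of the worktop; bystander
- salt_shaker: glass shaker with a light grey cap, 44 mm wide, 90 mm tall; bystander at the back left
- pepper_shaker: a second shaker like it, 44 mm wide, 90 mm tall; bystander at the back left
- cell_0: spent battery cell standing on end, 14 mm wide, 50 mm tall; bystander at the back left
- cell_1: spent battery cell standing on end, 14 mm wide, 50 mm tall; bystander at the back left
- cell_2: spent battery cell standing on end, 14 mm wide, 50 mm tall; bystander at the back left

How it is judged (in metres and radians):
On the way, in this order (a step that is already met when the one before it is completed fails the run):
1. the reset button is held down at least 2 mm with the tip of the pen, gripped by the fingers (value of joint reset_button above 0.002 m and contact force between pen and scale above 1 N and horizontal distance between pen_tip and bore below 0.009 m and contact force between the fingers and pen above 1 N), for 0.8 s.
2. the pen is back in its stand and let go (horizontal distance between pen_tip and stand_hole below 0.008 m and z of pen_tip in the frame of stand_hole below -0.034 m and contact force between the fingers and pen below 0.1 N), for 0.2 s.
3. the cover sits square in its recess, pressed onto the seal within the band (x of cover in the frame of scale between -0.004 and 0.004 m and y of cover in the frame of scale between -0.004 and 0.004 m and angle between the x axis of cover and the x axis of scale, either way round below 0.08 rad and angle between cover's own z axis and vertical below 0.05 rad and value of joint seal between 0.0022 and 0.004 m and contact force between cover and scale between 8 and 18 N and contact force between the fingers and cover above 5 N), for 0.8 s.
At the end, for the whole second after the job is handed in: pen in its stand (tip within 8 mm of the axis, 34 mm deep), not touched, button up; cover in its recess within 4 mm, turned under 0.08 rad, tilted under 0.05 rad, pressed by the fingers so that the seal is squeezed 2.2 to 4.0 mm (contact force 8 to 18 N), nothing moving (all of step 2 and all of step 3 and linear speed of cover below 0.01 m/s and value of joint reset_button below 0.001 m); the arm keeps its last pose, push and grip.
It fails at once if the seal is squeezed more than 5 mm (20 N) (value of joint seal above 0.005 m).
It fails at once if the pen is pushed onto the scale with more than 25 N (contact force between pen and scale above 25 N).
It fails at once if the scale is shoved more than 25 mm (distance of scale from where it was at the start of the episode above 0.025 m).
It fails at once if a bystander is moved more than 25 mm or knocked over (distance of any of coaster, screwdriver, salt_shaker, pepper_shaker, cell_0, cell_1, cell_2 from where it was at the start of the episode above 0.025 m or angle between any of salt_shaker, pepper_shaker, cell_0, cell_1, cell_2's own z axis and vertical above 0.4 rad).
It also fails if it takes over 67 s, if anything falls off the work surface, if the arm or the gripper's body presses on something with over 40 N, if the wrist force passes 120 N, or if a joint passes its speed limit or range.

## Robot

A 6-joint arm with a two-finger parallel gripper is mounted at the origin on a cart in front of the work surface, level with it; the furniture and walls round the work are solid. World frame = base frame: x ahead of the robot, y to its left, z up, the work surface at z = 0. Lengths are in m, angles in degrees, forces in N, time in s.
With the tool pointing down it reaches from about 0.25 to 0.725 m from the base axis. Payload 9.7 kg.
Tool frame: the origin (TCP) lies at the very end of the fingers, on their centre line; the grasp point (between the pads) lies 19 mm behind it; z points along the fingers, y is the line along which they close (so a half turn about z gives the same grasp; the last joint's range is limited). The gripper opens to 85 mm and grips with 20 to 120 N. Pads are 22 mm wide; open, the fingers measure 114 mm over their backs; the gripper's body (76 mm by 85 mm) begins 54 mm behind the grasp point. The pads swing forward as they close: fully open they stand 13 mm farther back than shut.
Start: joints at [63.197, 4.979, 10.078, 95.1, 0, 90], TCP at [0.248, 0.491, 0.231] pointing down, gripper open.
Joint ranges: [-179.16, 179.16], [-48.56, 103.87], [-65.8, 70.77], [-126.05, 130.52], [-82.76, 87.17], [-180, 180]. Speed limits (degrees/s): [127.2, 127.2, 147.25, 180, 180, 180].

## Interface

Orientations are given as [roll, pitch, yaw] about the fixed x, y, z axes, in that order (R = Rz(yaw) Ry(pitch) Rx(roll)).
In Python, from workcell import bot gives the robot as it stands.
- The arm moves only by the tool step_arm, never from a script. Its argument "targets" is a list of rows, each a list of 3 entries, a list of its own where there are three numbers: the opening, from 0 (shut) to 1 (fully open), then the shift along the world's x, y, z in mm, then the turn, a rotation vector about the world's x, y, z in rad. In form: [[grip, [tx, ty, tz], [wx, wy, wz]], ...]. A call has 1 to 8 rows; each row is the pose to reach, as a shift and turn from the pose commanded when the call began; what a row does not reach only later rows make up. A row lasts 1/10 s, in which the tool goes at most 50 mm and 8.59 degrees, less where a joint would pass 70% of its speed; a pose out of reach is approached as far as the arm can. A call with a gripper value outside its range is refused whole. The fingers move at their own pace and stop on an object; "force" is the grip in N (left out, the last holds). Time passes only in rows, so rows that repeat a pose let the fingers close. It gives the time, the measured TCP pose, the force, the opening and the grip force at its end, in the units of the state.
- bot.get_obs(): the state, without advancing time (a new reading comes with each control period).
- bot.camera(name): name is "scene" or "top" or "wrist"; returns (picture, depth): 400x640x3 uint8, red, green, blue; 400x640 float32, m along the optical axis (not along the pixel's ray), 0 where there is no reading.
- bot.camera_params(name): a dict with "K" (3x3 intrinsics, pixels), "k1" (the pictures are not rectified: a ray, as slopes to the right and down, at radius r is drawn at 1 + k1 r^2 times it, then the intrinsics apply), "R" (3x3) and "t" (3): a world point X has camera coordinates R X + t. Camera axes: x right, y down, z forward; pixel columns grow to the right and rows downward; lengths in m; the calibration is good to about 2 mm. A picture is of the moment at which its call begins: read the wrist's pose just before it. camera_params takes no time and is no camera call; for the wrist camera it gives the pose at the moment of the call.
- bot.job_done(): hands the job in; it is judged then, once.
The state is a dict: "time": time; "q": joint angles; "qd": joint speeds; "joint_efforts": joint torques, N m; "ee_pos": TCP position; "tcp_rot": TCP orientation; "wrist_force": force on the tool from outside, world axes, zero at the start; "torque": the same for the moment, N m; "opening": finger opening in m; "grasp_force": force on a finger pad.
Only numpy, scipy, OpenCV 4.12 (cv2) and the standard library are available. Lean on these libraries where they do the work, as an engineer would, in place of code of your own. Each camera call takes 0.05 s, during which the arm holds its last target. There are 200 camera calls.

## Working session

There is one attempt and no reset: what is moved stays moved. The work goes in short steps, Python scripts to look and compute and a tool call to move; the robot and the scene stay as the last step left them, time stands still between calls to the robot, and variables do not carry over. Pictures are saved under pics/ and viewed, at most 10 in all, crops included, and the job is handed in when it is done.

Besides the shell and the picture viewer there is one more tool, called after "Call:" in YAML: its name, and indented under it one key for each argument. step_arm: Moves the arm, as the interface text tells. Its arguments: {"type":"object","properties":{"targets":{"type":"array","items":{"type":"array"}},"force":{"type":"number"}},"required":["targets"]}

```bash
mkdir -p pics; cat > h.py <<'E'
import numpy as np, cv2
from workcell import bot
def rays(P,uv):
    K=np.array(P["K"],float);k=P["k1"];uv=np.atleast_2d(np.array(uv,float))
    d=np.c_[(uv[:,0]-K[0,2])/K[0,0],(uv[:,1]-K[1,2])/K[1,1]];x=d.copy()
    for _ in range(30): x=d/(1+k*(x**2).sum(1,keepdims=True))
    return np.c_[x,np.ones(len(x))]
def on_plane(P,uv,z):
    R=np.array(P["R"]);t=np.array(P["t"]).ravel();c=-R.T@t;w=rays(P,uv)@R
    return c+w*((z-c[2])/w[:,2])[:,None]
def cloud(P,D):
    v,u=np.mgrid[:D.shape[0],:D.shape[1]];r=rays(P,np.c_[u.ravel(),v.ravel()])
    R=np.array(P["R"]);t=np.array(P["t"]).ravel()
    return ((r*D.ravel()[:,None]-t)@R).reshape(D.shape+(3,))
def project(P,X):
    K=np.array(P["K"]);c=np.atleast_2d(X)@np.array(P["R"]).T+np.array(P["t"]).ravel()
    s=c[:,:2]/c[:,2:];s=s*(1+P["k1"]*(s**2).sum(1,keepdims=True));return s@K[:2,:2].T+K[:2,2]
E
python3 - <<'E'
from h import *
o=bot.get_obs();print(o)
for n in("scene","top","wrist"):
    P=bot.camera_params(n);I,D=bot.camera(n);np.savez("pics/"+n,I=I,D=D,**P)
    print(n,P["K"],P["k1"],-np.array(P["R"]).T@np.array(P["t"]).ravel(),np.array(P["R"]).round(2).tolist())
    cv2.imwrite(f"pics/{n}0.png",I[:,:,::-1])
E
```

```text
{'time': 0.0, 'q': array([6.31960338e+01, 5.00972125e+00, 1.00358313e+01, 9.51001449e+01,
       1.76703847e-03, 9.00021676e+01]), 'qd': array([ 0.03116255, -0.02306068,  0.01509686, -0.0008034 , -0.01090663,
       -0.05852343]), 'joint_efforts': array([-1.12496982e-03, -5.20382595e+01,  4.64809692e+01,  1.61105470e-02,
       -7.74341129e-05,  8.77762972e-06]), 'ee_pos': array([0.24790636, 0.49070625, 0.23060864]), 'tcp_rot': array([-1.79925965e+02, -1.76423608e-03,  1.53193864e+02]), 'wrist_force': array([ 0.54270333,  0.61264841, -0.23162337]), 'torque': array([-0.00830672,  0.01248041, -0.02777307]), 'grasp_force': 0.0, 'opening': 0.08520204681542926}
scene [[378.51505098   0.         321.81044897]
 [  0.         378.51505098 194.75991944]
 [  0.           0.           1.        ]] -0.00879177610765044 [-0.09716715 -0.62088024  0.50160659] [[0.69, -0.73, 0.02], [-0.31, -0.32, -0.9], [0.65, 0.61, -0.44]]
top [[370.62682093   0.         316.15468049]
 [  0.         370.62682093 201.20061813]
 [  0.           0.           1.        ]] -0.02109096148698563 [0.46697444 0.02146237 0.92911173] [[0.01, -1.0, -0.0], [-0.99, -0.01, -0.11], [0.11, 0.0, -0.99]]
wrist [[305.50993904   0.         316.67959342]
 [  0.         305.50993904 195.29991543]
 [  0.           0.           1.        ]] -0.05199731564426698 [0.18681353 0.52203977 0.37312219] [[0.45, 0.89, -0.0], [0.86, -0.43, 0.28], [0.25, -0.13, -0.96]]
```

View pics/top0.png

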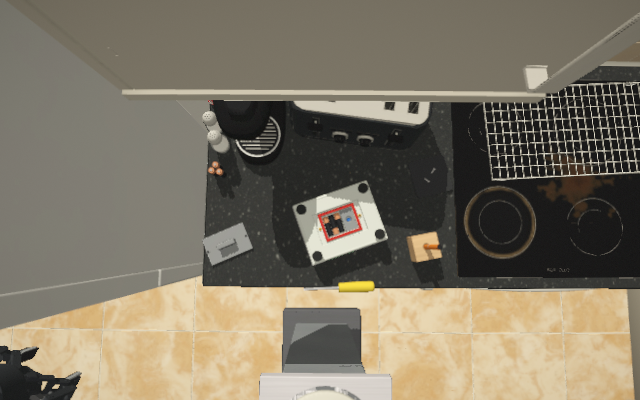

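View pics/scene0.png

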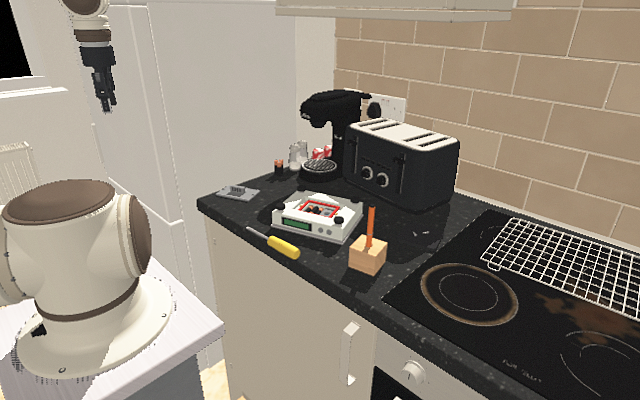

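Top view: scale at about (340,222), with the seal's dark cells on the left and the grey shelf on the right. The cover is at (228,244), the stand with the pen at (424,246), the screwdriver at (350,287), the coaster at (432,177), and the shakers and cells at (212,135). The scene view agrees. Next I measure these.

```bash
python3 - <<'E'
from h import *
L=lambda n:np.load(f"pics/{n}.npz")
d=L("top");I=d["I"];C=cloud(d,d["D"]);P=d
hsv=cv2.cvtColor(I,cv2.COLOR_RGB2HSV)
def win(m,x0,x1,y0,y1):
    o=np.zeros_like(m);o[y0:y1,x0:x1]=m[y0:y1,x0:x1];return o
def rect(m,z,name):
    cs,_=cv2.findContours(m.astype(np.uint8),cv2.RETR_EXTERNAL,cv2.CHAIN_APPROX_NONE);c=max(cs,key=cv2.contourArea)
    w=on_plane(P,c.reshape(-1,2),z)[:,:2]
    (cx,cy),s,a=cv2.minAreaRect((w*1000).astype(np.float32));print(name,np.round([cx,cy,*s,a],1),"medz",np.median(C[m][:,2]).round(4));return c
red=win((hsv[...,0]<8)|(hsv[...,0]>172),290,390,180,270)&(hsv[...,1]>120)&(hsv[...,2]>90)
rect(red,.037,"seal")
wh=win((hsv[...,2]>120)&(hsv[...,1]<60),285,395,170,275); rect(wh,.042,"scale top")
# feet by height
f=win((C[...,2]>.05)&(C[...,2]<.07),285,395,170,275)&(hsv[...,2]<90)
n,l,st,ce=cv2.connectedComponentsWithStats(f.astype(np.uint8))
for i in range(1,n):
    if st[i,4]>20: print("foot",st[i,4],ce[i].round(1),on_plane(P,ce[i],.058)[0].round(4))
g=win((hsv[...,2]>95)&(hsv[...,1]<60),200,256,220,270);rect(g,.006,"cover")
rib=win(C[...,2]>.017,206,250,225,262)&g;rect(rib,.0245,"rib")
st_=win((hsv[...,0]>8)&(hsv[...,0]<25)&(hsv[...,1]>60)&(hsv[...,2]>120),400,450,225,268)
rect(st_&(C[...,2]>.046)&(C[...,2]<.056),.05,"stand top")
pen=win((hsv[...,1]>190)&(hsv[...,2]>120),400,450,225,268);print("pen px",pen.sum(),C[pen][:,2].min(),C[pen][:,2].max())
q=C[pen];print(q[np.argsort(q[:,2])][::max(1,len(q)//12)].round(3).tolist())
# scene pen
ds=L("scene");Is=ds["I"];hs=cv2.cvtColor(Is,cv2.COLOR_RGB2HSV);Cs=cloud(ds,ds["D"])
m=np.zeros(hs.shape[:2],bool);m[200:256,355:385]=True
m&=(hs[...,0]<14)&(hs[...,1]>190)&(hs[...,2]>100);v,u=np.nonzero(m);q=Cs[m];print("scene pen",m.sum(),u.min(),u.max(),v.min(),v.max())
for lo in np.arange(.05,.16,.02):
    s=q[(q[:,2]>lo)&(q[:,2]<lo+.02)]
    if len(s):print(lo.round(2),s.mean(0).round(4))
# cabinet edge, shakers, screwdriver
for u,v in((300,95),(450,95),(212,120),(215,140),(215,170),(355,287),(425,175),(360,140),(340,240),(325,225),(347,213)):print((u,v),C[v,u].round(3),hsv[v,u])
a=I[170:280,195:455];cv2.imwrite("pics/c1.png",cv2.resize(a[:,:,::-1],(780,330),interpolation=cv2.INTER_CUBIC))
E
```

```text
seal [520.3 -32.4  68.9  90.   19.7] medz 0.037
scale top [520.4 -32.  151.8 191.6  19.8] medz 0.0418
foot 75 [362.5 187.6] [ 0.6005 -0.0859  0.058 ]
foot 70 [300.8 209. ] [0.5485 0.0601 0.058 ]
foot 72 [379.4 233.9] [ 0.4913 -0.1247  0.058 ]
foot 66 [317.  255.9] [0.4391 0.0212 0.058 ]
cover [466.1 247.1 121.1 129.2   2.4] medz 0.0058
rib [466.1 244.4  12.8  45.7  23.7] medz 0.0243
stand top [ 461.7 -234.5   60.4   61.2   11.5] medz 0.0503
pen px 43 0.05024563282123854 0.14349185358718008
[[0.466, -0.231, 0.05], [0.459, -0.23, 0.061], [0.466, -0.231, 0.068], [0.464, -0.229, 0.073], [0.464, -0.23, 0.092], [0.462, -0.229, 0.096], [0.466, -0.232, 0.102], [0.462, -0.229, 0.109], [0.464, -0.23, 0.114], [0.466, -0.231, 0.117], [0.462, -0.229, 0.124], [0.462, -0.23, 0.13], [0.46, -0.23, 0.135], [0.466, -0.231, 0.14], [0.46, -0.229, 0.143]]
scene pen 39 367 373 208 246
0.05 [ 0.4591 -0.2385  0.0592]
0.07 [ 0.4599 -0.2387  0.0785]
0.11 [ 0.4634 -0.2407  0.1255]
0.13 [ 0.4614 -0.2408  0.1394]
(300, 95) [0.647 0.043 0.495] [ 22  45 125]
(450, 95) [ 0.648 -0.139  0.497] [ 21  40 180]
(212, 120) [0.756 0.271 0.084] [ 24  30 129]
(215, 140) [0.707 0.262 0.085] [ 24  29 134]
(215, 170) [0.645 0.273 0.037] [ 11 129  97]
(355, 287) [ 0.365 -0.07   0.025] [ 25 184 236]
(425, 175) [ 0.641 -0.25   0.009] [15 12 41]
(360, 140) [ 0.709 -0.078  0.084] [50 33 23]
(340, 240) [ 0.477 -0.033  0.041] [ 30  18 228]
(325, 225) [0.513 0.002 0.026] [150   7  36]
(347, 213) [ 0.542 -0.051  0.026] [ 30  10 159]
```

View pics/c1.png

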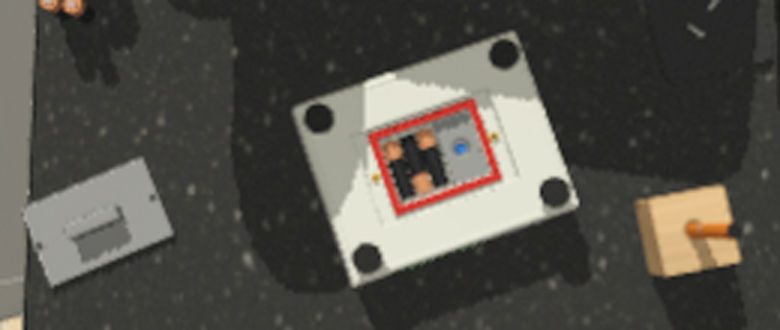

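The crop shows the blue button at full-frame (349,219) and the cells on its +y side, so the scale yaw is about 19.6°. The sizes check out: feet spacing 155 mm, seal 69x90 mm, stand 60 mm. Moving toward the pen.

Call:
step_arm:
  targets:
    - [1,[0,-40,0],[0,0,-0.1]]
    - [1,[5,-88,0],[0,0,-0.22]]
    - [1,[20,-135,0],[0,0,-0.35]]
    - [1,[38,-180,0],[0,0,-0.48]]
    - [1,[56,-225,0],[0,0,-0.6]]
    - [1,[74,-270,0],[0,0,-0.72]]
    - [1,[92,-315,0],[0,0,-0.84]]
    - [1,[110,-360,0],[0,0,-0.96]]

```text
time: 0.95
ee_pos: [0.3581, 0.1291, 0.2313]
tcp_rot: [180.0, -0.0, 97.9]
wrist_force: [0.7, -0.0, -0.1]
opening: 0.0852
grasp_force: 0.0
```

Call:
step_arm:
  targets:
    - [1,[15,-46,0],[0,0,-0.08]]
    - [1,[30,-92,0],[0,0,-0.143]]
    - [1,[45,-138,0],[0,0,-0.143]]
    - [1,[60,-184,0],[0,0,-0.143]]
    - [1,[75,-230,0],[0,0,-0.143]]
    - [1,[88,-276,0],[0,0,-0.143]]
    - [1,[98,-322,0],[0,0,-0.143]]
    - [1,[105,-366,0],[0,0,-0.143]]

```text
time: 1.75
ee_pos: [0.4631, -0.2373, 0.2309]
tcp_rot: [-180.0, -0.0, 90.0]
wrist_force: [1.1, 0.9, 0.5]
opening: 0.0852
grasp_force: 0.0
```

```bash
python3 - <<'E'
from h import *
d=np.load("pics/top.npz");hsv=cv2.cvtColor(d["I"],cv2.COLOR_RGB2HSV)
m=(hsv[...,0]>95)&(hsv[...,0]<130)&(hsv[...,1]>90)&(hsv[...,2]>80);m[:,:335]=0;m[:,362:]=0;m[:200]=0;m[235:]=0
v,u=np.nonzero(m);print(len(u),on_plane(d,[u.mean(),v.mean()],.022),"expect .5277 -.0540")
o=bot.get_obs();print(o["time"],o["ee_pos"],o["tcp_rot"],o["q"])
P=bot.camera_params("wrist");I,D=bot.camera("wrist");cv2.imwrite("pics/w1.png",I[:,:,::-1]);np.savez("pics/w1",I=I,D=D,**P)
C=cloud(P,D);h=cv2.cvtColor(I,cv2.COLOR_RGB2HSV)
m=(h[...,0]<16)&(h[...,1]>190)&(h[...,2]>100);q=C[m];print(m.sum())
for lo in np.arange(.04,.16,.02):
    s=q[(q[:,2]>lo)&(q[:,2]<lo+.02)]
    if len(s):print(lo.round(2),len(s),s.mean(0).round(4),s.min(0).round(4),s.max(0).round(4))
m=(h[...,0]>8)&(h[...,0]<25)&(h[...,1]>50)&(abs(C[...,2]-.05)<.005);q=C[m][:,:2]
print(cv2.minAreaRect((q*1000).astype(np.float32)))
E
```

```text
10 [[ 0.52809701 -0.05468933  0.022     ]] expect .5277 -.0540
1.75 [ 0.46307648 -0.23730059  0.23085612] [-1.79984661e+02 -1.28790596e-02  8.99756525e+01] [-2.71350313e+01  9.05167676e-01  5.78578242e+00  9.49001376e+01
  4.47381510e-03  6.28893137e+01]
167
0.04 10 [ 0.4657 -0.2309  0.055 ] [ 0.4605 -0.2336  0.0476] [ 0.4691 -0.2293  0.0589]
0.06 24 [ 0.4634 -0.2304  0.0679] [ 0.4596 -0.2331  0.0604] [ 0.4689 -0.2294  0.076 ]
0.08 11 [ 0.4643 -0.2301  0.096 ] [ 0.461  -0.2318  0.0922] [ 0.4684 -0.2294  0.0999]
0.1 33 [ 0.4627 -0.23    0.1101] [ 0.4601 -0.232   0.1001] [ 0.4683 -0.2295  0.1195]
0.12 43 [ 0.4628 -0.2302  0.1311] [ 0.4597 -0.233   0.1208] [ 0.4689 -0.2294  0.1398]
0.14 38 [ 0.4635 -0.2311  0.144 ] [ 0.4599 -0.234   0.1407] [ 0.4686 -0.2298  0.1466]
((685.6905517578125, -396.73992919921875), (230.7675323486328, 608.4766845703125), 38.12923049926758)
```

View pics/w1.png

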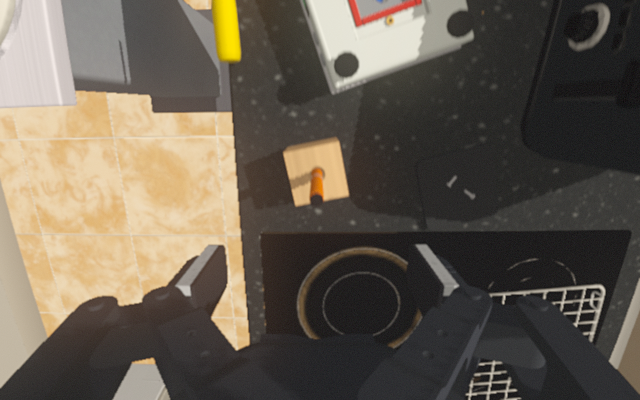

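The wrist view shows the pen upright in its stand at about (318,185), between the open fingers at (205,270) and (435,270). The axis is about (0.464, -0.236) with no visible lean. Next: descend and grip.

Call:
step_arm:
  targets:
    - [1,[1,1,-45],[0,0,0]]
    - [1,[1,1,-90],[0,0,0]]
    - [1,[1,1,-125],[0,0,0]]
    - [1,[1,1,-143],[0,0,0]]
    - [1,[1,1,-145],[0,0,0]]
    - [0,[1,1,-145],[0,0,0]]
    - [0,[1,1,-145],[0,0,0]]
    - [0,[1,1,-145],[0,0,0]]
  force: 60

```text
time: 2.6
ee_pos: [0.4648, -0.2344, 0.0878]
tcp_rot: [179.9, 0.1, 90.0]
wrist_force: [0.2, 0.2, 0.7]
opening: 0.0437
grasp_force: 0.0
```

Call:
step_arm:
  targets:
    - [0,[0,0,0],[0,0,0]]
    - [0,[0,0,0],[0,0,0]]
    - [0,[0,0,0],[0,0,0]]
    - [0,[0,0,0],[0,0,0]]

```text
time: 3.0
ee_pos: [0.464, -0.2342, 0.0868]
tcp_rot: [180.0, 0.0, 90.0]
wrist_force: [-2.3, -0.4, 5.7]
opening: 0.0104
grasp_force: 58.4
```

Call:
step_arm:
  targets:
    - [0,[0,0,15],[0,0,0]]
    - [0,[0,0,35],[0,0,0]]
    - [0,[0,0,60],[0,0,0]]
    - [0,[0,0,85],[0,0,0]]
    - [0,[0,0,90],[0,0,0]]
    - [0,[0,0,90],[0,0,0]]

```text
time: 3.6
ee_pos: [0.4646, -0.2343, 0.1774]
tcp_rot: [179.9, 0.0, 90.0]
wrist_force: [0.1, -0.6, -1.4]
opening: 0.0102
grasp_force: 58.4
```

```bash
cat > tip.py <<'E'
from h import *
import sys
o=bot.get_obs();e=o["ee_pos"];print(o["time"],e,o["tcp_rot"],o["opening"],o["grasp_force"],o["wrist_force"])
res={}
for n in("scene","top","wrist"):
    P=bot.camera_params(n);I,D=bot.camera(n);C=cloud(P,D);h=cv2.cvtColor(I,cv2.COLOR_RGB2HSV);np.savez("pics/t_"+n,I=I,D=D,**P)
    near=(np.hypot(C[...,0]-e[0],C[...,1]-e[1])<.03)&(C[...,2]<e[2]+.01)&(C[...,2]>e[2]-.1)
    org=near&(h[...,0]<16)&(h[...,1]>170)&(h[...,2]>60)
    print(n,near.sum(),org.sum(),"expected tip px",project(P,e-[0,0,.078]).round(1))
    q=C[org]
    for lo in np.arange(-.09,.01,.02):
        s=q[(q[:,2]-e[2]>lo)&(q[:,2]-e[2]<lo+.02)]
        if len(s):print("  ",round(lo,2),len(s),(s.mean(0)-e).round(4))
    q=C[near&~org&(C[...,2]<e[2]-.045)]
    if len(q):print("   cone",len(q),"low",(q[q[:,2].argsort()[:4]]-e).round(4).tolist())
    u,v=project(P,e-[0,0,.06])[0].astype(int)
    a=I[max(0,v-35):v+35,max(0,u-45):u+45];res[n]=cv2.resize(a[:,:,::-1],(266,266),interpolation=cv2.INTER_CUBIC)
cv2.imwrite(f"pics/tip{sys.argv[1]}.png",np.hstack(list(res.values())))
E
python3 tip.py 1
```

```text
3.6 [ 0.46455903 -0.23430485  0.1773678 ] [1.79892316e+02 4.61918380e-02 9.00012265e+01] 0.01022275085521778 58.39376628398895 [ 0.10675222 -0.57438707 -1.37830354]
scene 216 103 expected tip px [[369.9 224.7]]
   -0.05 45 [-0.0038 -0.0035 -0.0391]
   -0.03 52 [-0.0036 -0.0035 -0.0198]
   -0.01 6 [-0.003  -0.0045 -0.0056]
   cone 44 low [[-0.0006, -0.003, -0.0747], [-0.0028, -0.0021, -0.0742], [-0.0018, -0.0036, -0.0716], [-0.0044, -0.003, -0.0708]]
top 76 34 expected tip px [[431.8 245.7]]
   -0.05 9 [ 0.0001  0.0041 -0.0365]
   -0.03 14 [ 0.      0.0044 -0.0201]
   -0.01 11 [0.     0.0043 0.0022]
   cone 13 low [[-0.0006, 0.0013, -0.0797], [-0.0027, 0.0032, -0.0664], [-0.0005, 0.0037, -0.0646], [-0.0048, 0.0028, -0.0607]]
wrist 1237 625 expected tip px [[316.  204.7]]
   -0.07 11 [ 0.0016  0.0041 -0.0508]
   -0.05 132 [-0.0007  0.0043 -0.0396]
   -0.03 153 [-0.001   0.0042 -0.0211]
   -0.01 329 [0.0007 0.0042 0.0014]
   cone 90 low [[0.0008, 0.0013, -0.0805], [-0.0008, 0.0014, -0.0802], [0.0015, 0.0008, -0.0796], [-0.0015, 0.0009, -0.0794]]
```

View pics/tip1.png

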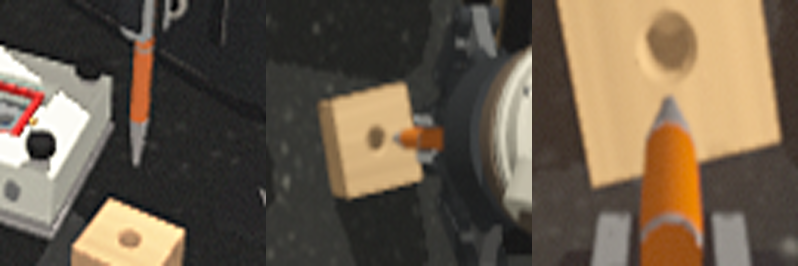

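The tip strips (scene, top, wrist) show a straight vertical pen, with its tip about 79 mm below the TCP and 1 mm off in y. The next move takes it over the bore and part way down.

Call:
step_arm:
  targets:
    - [0,[16,42,0],[0,0,0]]
    - [0,[32,86,0],[0,0,0]]
    - [0,[48,130,0],[0,0,0]]
    - [0,[58,165,0],[0,0,0]]
    - [0,[64,181,-5],[0,0,0]]
    - [0,[64,181,-30],[0,0,0]]
    - [0,[64,181,-57],[0,0,0]]
    - [0,[64,181,-57],[0,0,0]]

```text
time: 4.55
ee_pos: [0.5257, -0.0526, 0.1147]
tcp_rot: [-179.6, -0.0, 90.0]
wrist_force: [-0.2, 0.5, 0.2]
opening: 0.0106
grasp_force: 58.4
```

```bash
python3 tip.py 2; python3 - <<'E'
from h import *
for n in("top","wrist","scene"):
    d=np.load(f"pics/t_{n}.npz");h=cv2.cvtColor(d["I"],cv2.COLOR_RGB2HSV)
    m=((h[...,0]>95)&(h[...,0]<130)&(h[...,1]>110)&(h[...,2]>60)).astype(np.uint8)
    k,l,s,c=cv2.connectedComponentsWithStats(m)
    for i in range(1,k):
        w=on_plane(d,c[i],.022)[0]
        if s[i,4]>3 and np.hypot(w[0]-.528,w[1]+.054)<.02:print(n,s[i,4],c[i].round(1),w.round(4))
E
```

```text
4.55 [ 0.5256551  -0.05257239  0.11473596] [-1.79584380e+02 -4.09191362e-02  9.00306953e+01] 0.010600217646208308 58.447887897491455 [-0.20530258  0.48883611  0.2032061 ]
scene 294 84 expected tip px [[325.2 211. ]]
   -0.09 25 [ 0.0073 -0.0142 -0.0766]
   -0.05 20 [-0.0033 -0.0045 -0.0385]
   -0.03 33 [-0.0027 -0.0037 -0.0198]
   -0.01 6 [-0.002  -0.0058 -0.0047]
   cone 160 low [[0.01, 0.0027, -0.0917], [0.0054, 0.0054, -0.0909], [0.0071, 0.0035, -0.0909], [0.0027, 0.0064, -0.0903]]
top 0 0 expected tip px [[347.8 219.6]]
wrist 4841 896 expected tip px [[312.9 201.1]]
   -0.09 330 [-0.0021 -0.014  -0.078 ]
   -0.05 119 [ 0.003   0.0033 -0.0372]
   -0.03 225 [ 0.0028  0.0032 -0.0193]
   -0.01 222 [0.003  0.0035 0.0024]
   cone 3732 low [[-0.0019, -0.0022, -0.1], [0.0089, 0.0167, -0.0999], [-0.001, 0.0004, -0.0999], [0.0099, -0.0022, -0.0999]]
wrist 88 [317.3 196.5] [ 0.529  -0.0531  0.022 ]
```

View pics/tip2.png

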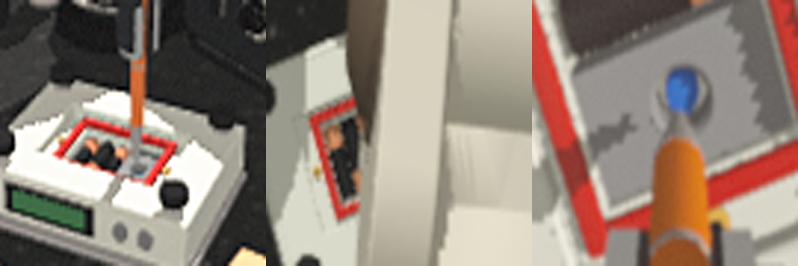

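The wrist strip shows the tip directly in line with the blue button in the bore, so I press slowly.

Call:
step_arm:
  targets:
    - [0,[0,0,0],[0,0,0]]
    - [0,[0,0,-4],[0,0,0]]
    - [0,[0,0,-8],[0,0,0]]
    - [0,[0,0,-12],[0,0,0]]
    - [0,[0,0,-15],[0,0,0]]
    - [0,[0,0,-17],[0,0,0]]
    - [0,[0,0,-19],[0,0,0]]
    - [0,[0,0,-19],[0,0,0]]

```text
time: 5.5
ee_pos: [0.528, -0.0531, 0.1002]
tcp_rot: [-180.0, 0.0, 90.0]
wrist_force: [-0.6, -0.2, 1.4]
opening: 0.0107
grasp_force: 58.6
```

Call:
step_arm:
  targets:
    - [0,[0,0,-1],[0,0,0]]
    - [0,[0,0,-1],[0,0,0]]
    - [0,[0,0,-2],[0,0,0]]
    - [0,[0,0,-2],[0,0,0]]

```text
time: 5.9
ee_pos: [0.5281, -0.0531, 0.0984]
tcp_rot: [180.0, 0.0, 90.0]
wrist_force: [-1.4, -0.1, 3.7]
opening: 0.0105
grasp_force: 58.6
```

Call:
step_arm:
  targets:
    - [0,[0,0,-1],[0,0,0]]
    - [0,[0,0,-1.5],[0,0,0]]
    - [0,[0,0,-1.5],[0,0,0]]
    - [0,[0,0,-1.5],[0,0,0]]
    - [0,[0,0,-1.5],[0,0,0]]
    - [0,[0,0,-1.5],[0,0,0]]
    - [0,[0,0,-1.5],[0,0,0]]
    - [0,[0,0,-1.5],[0,0,0]]

```text
time: 6.7
ee_pos: [0.5283, -0.0531, 0.0976]
tcp_rot: [179.9, 0.0, 90.0]
wrist_force: [-1.3, 0.6, 8.3]
opening: 0.0106
grasp_force: 59.5
```

Call:
step_arm:
  targets:
    - [0,[0,0,0],[0,0,0]]
    - [0,[0,0,0],[0,0,0]]
    - [0,[0,0,0],[0,0,0]]
    - [0,[0,0,0],[0,0,0]]
    - [0,[0,0,0],[0,0,0]]
    - [0,[0,0,0],[0,0,0]]
    - [0,[0,0,0],[0,0,0]]
    - [0,[0,0,0],[0,0,0]]

```text
time: 7.5
ee_pos: [0.5283, -0.0531, 0.0976]
tcp_rot: [179.9, 0.0, 90.0]
wrist_force: [-1.0, 0.8, 8.0]
opening: 0.0104
grasp_force: 59.5
```

Call:
step_arm:
  targets:
    - [0,[0,0,10],[0,0,0]]
    - [0,[0,0,35],[0,0,0]]
    - [0,[0,0,65],[0,0,0]]
    - [0,[-4,-10,79.5],[0,0,0]]
    - [0,[-16,-45,79.5],[0,0,0]]
    - [0,[-32,-90,79.5],[0,0,0]]
    - [0,[-48,-135,79.5],[0,0,0]]
    - [0,[-58,-165,79.5],[0,0,0]]

```text
time: 8.3
ee_pos: [0.4684, -0.2208, 0.1761]
tcp_rot: [-180.0, 0.0, 89.9]
wrist_force: [-0.3, 0.6, 0.9]
opening: 0.0102
grasp_force: 58.6
```

Call:
step_arm:
  targets:
    - [0,[-6,-16,0],[0,0,0]]
    - [0,[-6,-16,-5],[0,0,0]]
    - [0,[-6,-16,-20],[0,0,0]]
    - [0,[-6,-16,-30],[0,0,0]]
    - [0,[-6,-16,-30],[0,0,0]]
    - [0,[-6,-16,-30],[0,0,0]]

```text
time: 8.9
ee_pos: [0.464, -0.2333, 0.1458]
tcp_rot: [-180.0, -0.0, 90.1]
wrist_force: [0.0, 0.5, 0.7]
opening: 0.0102
grasp_force: 58.6
```

```bash
python3 tip.py 3;python3 - <<'E'
from h import *
d=np.load("pics/t_wrist.npz");C=cloud(d,d["D"]);h=cv2.cvtColor(d["I"],cv2.COLOR_RGB2HSV)
m=(h[...,1]<110)&(C[...,2]<.045)&(np.hypot(C[...,0]-.4617,C[...,1]+.2345)<.02);q=C[m];print(len(q),q.min(0),q.max(0),q.mean(0))
E
```

```text
8.9 [ 0.46399511 -0.23327423  0.1457822 ] [-1.79950505e+02 -2.86190767e-02  9.00707754e+01] 0.010238777146172386 58.61973524093628 [0.00318018 0.48030358 0.6713222 ]
scene 533 93 expected tip px [[368.2 237.5]]
   -0.05 39 [-0.0038 -0.0034 -0.0388]
   -0.03 50 [-0.0033 -0.0033 -0.0203]
   -0.01 4 [-0.0024 -0.0047 -0.0045]
   cone 377 low [[0.0065, -0.0016, -0.0991], [0.0042, -0.0007, -0.0985], [-0.0018, 0.0054, -0.0985], [0.0034, 0.0041, -0.0978]]
top 462 26 expected tip px [[427.2 245.9]]
   -0.05 7 [ 0.0016  0.0038 -0.0376]
   -0.03 12 [ 0.0008  0.0039 -0.0191]
   -0.01 7 [0.0014 0.0035 0.0029]
   cone 417 low [[-0.0005, 0.0296, -0.0997], [0.0044, -0.0061, -0.0995], [-0.0098, 0.0132, -0.0995], [0.0019, 0.0296, -0.0995]]
wrist 4511 559 expected tip px [[314.4 202.5]]
   -0.05 118 [ 0.0008  0.0035 -0.0391]
   -0.03 174 [ 0.0004  0.0036 -0.0196]
   -0.01 267 [0.0017 0.0035 0.0029]
   cone 3534 low [[0.0037, -0.0081, -0.0998], [-0.0069, 0.0273, -0.0998], [-0.0038, -0.0081, -0.0998], [0.0062, -0.0046, -0.0998]]
17 [ 0.45662927 -0.24207578  0.03564465] [ 0.46770631 -0.23648271  0.04474178] [ 0.46174494 -0.24040017  0.0411529 ]
```

View pics/tip3.png

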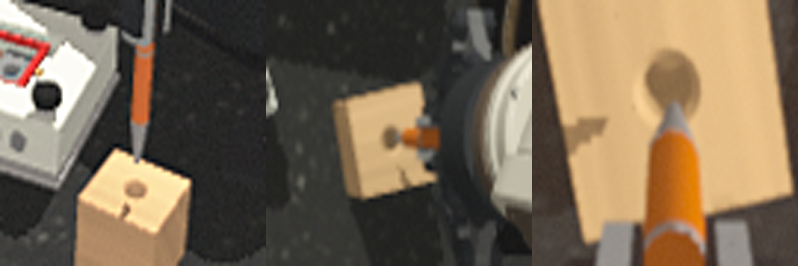

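The tip strips show the tip about 1 mm to the +x side of the hole. I correct by that and insert.

Call:
step_arm:
  targets:
    - [0,[-1,0.5,-8],[0,0,0]]
    - [0,[-1,0.5,-16],[0,0,0]]
    - [0,[-1,0.5,-22],[0,0,0]]
    - [0,[-1,0.5,-27],[0,0,0]]
    - [0,[-1,0.5,-32],[0,0,0]]
    - [0,[-1,0.5,-37],[0,0,0]]
    - [0,[-1,0.5,-37],[0,0,0]]

```text
time: 9.75
ee_pos: [0.4627, -0.2334, 0.1085]
tcp_rot: [-179.9, -0.0, 90.0]
wrist_force: [-0.3, 0.8, -0.5]
opening: 0.0104
grasp_force: 58.6
```

Call:
step_arm:
  targets:
    - [0,[0,0,-6],[0,0,0]]
    - [0,[0,0,-12],[0,0,0]]
    - [0,[0,0,-17],[0,0,0]]
    - [0,[0,0,-20],[0,0,0]]
    - [0,[0,0,-20],[0,0,0]]

```text
time: 10.25
ee_pos: [0.4628, -0.2335, 0.0887]
tcp_rot: [-180.0, -0.0, 90.0]
wrist_force: [-0.1, -1.0, 0.2]
opening: 0.0106
grasp_force: 58.6
```

Call:
step_arm:
  targets:
    - [1,[0,0,0],[0,0,0]]
    - [1,[0,0,0],[0,0,0]]
    - [1,[0,0,0],[0,0,0]]
    - [1,[0,0,0],[0,0,0]]
    - [1,[0,0,0],[0,0,0]]
    - [1,[0,0,0],[0,0,0]]
    - [1,[0,0,0],[0,0,0]]
    - [1,[0,0,0],[0,0,0]]

```text
time: 11.05
ee_pos: [0.463, -0.2336, 0.0893]
tcp_rot: [-180.0, -0.0, 90.0]
wrist_force: [-0.7, 0.3, 0.4]
opening: 0.0851
grasp_force: 0.0
```

Call:
step_arm:
  targets:
    - [1,[0,0,20],[0,0,0]]
    - [1,[0,0,60],[0,0,0]]
    - [1,[0,0,105],[0,0,0]]
    - [1,[0,0,140],[0,0,0]]
    - [1,[-10,45,150],[0,0,0]]
    - [1,[-20,90,150],[0,0,0.1]]
    - [1,[-30,138,150],[0,0,0.2]]
    - [1,[-30,186,150],[0,0,0.3]]

```text
time: 11.85
ee_pos: [0.432, -0.0463, 0.2398]
tcp_rot: [179.9, 0.0, 107.4]
wrist_force: [1.7, -0.6, 0.3]
opening: 0.0854
grasp_force: 0.0
```

Call:
step_arm:
  targets:
    - [1,[0,48,0],[0,0,0.1]]
    - [1,[5,97,0],[0,0,0.12]]
    - [1,[10,146,0],[0,0,0.12]]
    - [1,[20,193,0],[0,0,0.12]]
    - [1,[28,240,0],[0,0,0.12]]
    - [1,[33,280,0],[0,0,0.12]]
    - [1,[33,292,0],[0,0,0.12]]
    - [1,[33,292,0],[0,0,0.12]]

```text
time: 12.65
ee_pos: [0.4657, 0.2457, 0.2387]
tcp_rot: [-179.9, 0.0, 114.2]
wrist_force: [-0.9, -0.5, -0.8]
opening: 0.0857
grasp_force: 0.0
```

```bash
python3 - <<'E'
from h import *
o=bot.get_obs();print(o["time"],o["ee_pos"],o["tcp_rot"],o["q"])
P=bot.camera_params("wrist");I,D=bot.camera("wrist");C=cloud(P,D)
cv2.imwrite("pics/w2.png",I[:,:,::-1])
def rect(m,C,nm):
    m=cv2.morphologyEx(m.astype(np.uint8),cv2.MORPH_OPEN,np.ones((3,3)))
    cs,_=cv2.findContours(m,cv2.RETR_EXTERNAL,cv2.CHAIN_APPROX_NONE);c=max(cs,key=cv2.contourArea).reshape(-1,2)
    q=C[c[:,1],c[:,0],:2]*1000;print(nm,[np.round(v,1) for v in cv2.minAreaRect(q.astype(np.float32))])
near=(abs(C[...,0]-.466)<.09)&(abs(C[...,1]-.245)<.09)
rect(near&(C[...,2]>.003)&(C[...,2]<.03),C,"cover")
rect(near&(C[...,2]>.019)&(C[...,2]<.03),C,"rib")
print("ribz",np.median(C[near&(C[...,2]>.019)&(C[...,2]<.03)][:,2]))
P=bot.camera_params("scene");I2,D2=bot.camera("scene");C2=cloud(P,D2);h=cv2.cvtColor(I2,cv2.COLOR_RGB2HSV)
m=(h[...,0]<14)&(h[...,1]>190)&(h[...,2]>100)&(np.hypot(C2[...,0]-.462,C2[...,1]+.235)<.03);q=C2[m]
for lo in np.arange(.05,.16,.03):
    s=q[(q[:,2]>lo)&(q[:,2]<lo+.03)]
    if len(s):print(lo.round(2),len(s),s.mean(0).round(4),s.max(0).round(3))
P=bot.camera_params("top");It,Dt=bot.camera("top");h=cv2.cvtColor(It,cv2.COLOR_RGB2HSV)
m=((h[...,0]<8)|(h[...,0]>172))&(h[...,1]>120)&(h[...,2]>90);k=np.zeros_like(m);k[180:270,290:390]=1;m&=k
cs,_=cv2.findContours(m.astype(np.uint8),cv2.RETR_EXTERNAL,cv2.CHAIN_APPROX_NONE);c=max(cs,key=cv2.contourArea)
print("seal",cv2.minAreaRect((on_plane(P,c.reshape(-1,2),.037)[:,:2]*1000).astype(np.float32)))
E
```

```text
12.65 [0.46571197 0.24574634 0.23868724] [-1.79935452e+02  6.82554320e-04  1.14208634e+02] [2.78178311e+01 1.98133374e+00 7.75840744e+00 9.58415362e+01
 3.38211592e-03 9.36091954e+01]
cover [array([466.9, 245.9]), array([ 70. , 109.7]), np.float64(23.5)]
rib [array([466.8, 246.5]), array([14.5, 44.7]), np.float64(24.0)]
ribz 0.024141908580488498
0.05 30 [ 0.4595 -0.2375  0.0637] [ 0.464 -0.233  0.078]
0.08 9 [ 0.459  -0.2382  0.0896] [ 0.463 -0.234  0.106]
0.11 5 [ 0.4608 -0.2375  0.1266] [ 0.463 -0.233  0.134]
0.14 4 [ 0.4592 -0.2379  0.1416] [ 0.462 -0.234  0.144]
seal ((520.2969360351562, -32.408790588378906), (68.87306213378906, 89.97952270507812), 19.749103546142578)
```

View pics/w2.png

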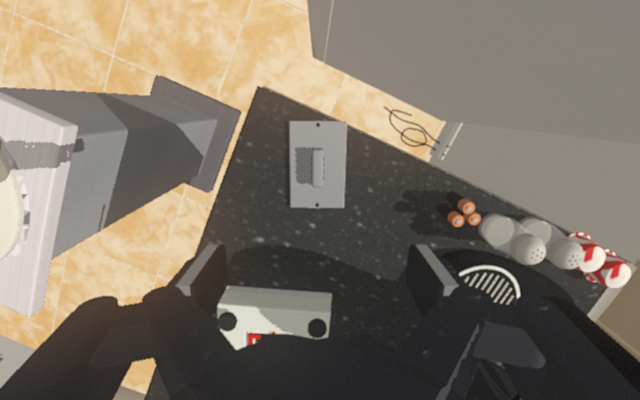

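The wrist view shows the cover at (318,165), square between the fingers. It measures 70x110 mm at (0.4668, 0.246), yaw 23.7°, with the rib top at 24 mm. The pen is upright in its stand. Descending onto the rib.

Call:
step_arm:
  targets:
    - [1,[1,2,-45],[0,0,0]]
    - [1,[1,2,-92],[0,0,0]]
    - [1,[1,2,-140],[0,0,0]]
    - [1,[1,2,-180],[0,0,0]]
    - [1,[1,2,-210],[0,0,0]]
    - [1,[1,2,-224],[0,0,0]]
    - [1,[1,2,-229],[0,0,0]]
    - [1,[1,2,-229],[0,0,0]]
  force: 60

```text
time: 13.6
ee_pos: [0.4675, 0.246, 0.0111]
tcp_rot: [180.0, 0.0, 114.0]
wrist_force: [-0.7, -0.3, -0.1]
opening: 0.0853
grasp_force: 0.0
```

Call:
step_arm:
  targets:
    - [0,[0,0,0],[0,0,0]]
    - [0,[0,0,0],[0,0,0]]
    - [0,[0,0,0],[0,0,0]]
    - [0,[0,0,0],[0,0,0]]
    - [0,[0,0,0],[0,0,0]]
    - [0,[0,0,0],[0,0,0]]
    - [0,[0,0,0],[0,0,0]]

```text
time: 14.3
ee_pos: [0.4672, 0.2466, 0.0108]
tcp_rot: [180.0, -0.0, 114.1]
wrist_force: [-1.2, -0.6, 5.2]
opening: 0.0122
grasp_force: 61.6
```

Call:
step_arm:
  targets:
    - [0,[0,0,10],[0,0,0]]
    - [0,[0,0,35],[0,0,0]]
    - [0,[0,0,70],[0,0,0]]
    - [0,[3,-15,95],[0,0,-0.03]]
    - [0,[10,-50,95],[0,0,-0.076]]
    - [0,[19,-95,95],[0,0,-0.076]]
    - [0,[28,-142,95],[0,0,-0.076]]
    - [0,[37,-190,95],[0,0,-0.076]]

```text
time: 15.1
ee_pos: [0.5039, 0.0548, 0.1058]
tcp_rot: [180.0, 0.0, 109.8]
wrist_force: [1.4, 0.3, -0.4]
opening: 0.0123
grasp_force: 60.9
```

Call:
step_arm:
  targets:
    - [0,[8,-42,0],[0,0,0]]
    - [0,[13,-72,0],[0,0,0]]
    - [0,[16,-88,0],[0,0,0]]
    - [0,[16,-89,-10],[0,0,0]]
    - [0,[16,-89,-25],[0,0,0]]
    - [0,[16,-89,-30],[0,0,0]]
    - [0,[16,-89,-30],[0,0,0]]
    - [0,[16,-89,-30],[0,0,0]]

```text
time: 15.9
ee_pos: [0.5198, -0.0318, 0.0752]
tcp_rot: [-180.0, -0.0, 109.8]
wrist_force: [0.8, -0.7, -0.4]
opening: 0.0125
grasp_force: 60.9
```

```bash
python3 - <<'E'
from h import *
o=bot.get_obs();e=o["ee_pos"];print(o["time"],e,o["tcp_rot"],o["opening"],o["grasp_force"],o["wrist_force"])
P=bot.camera_params("wrist");I,D=bot.camera("wrist");np.savez("pics/w3",I=I,D=D,**P);C=cloud(P,D);h=cv2.cvtColor(I,cv2.COLOR_RGB2HSV)
print("expect underside",e[2]-.0108)
near=(np.hypot(C[...,0]-e[0],C[...,1]-e[1])<.09)
zz=C[...,2][near];print(np.histogram(zz,bins=np.arange(0,.15,.005)))
pl=near&(abs(C[...,2]-(e[2]-.0048))<.004)
c=np.radians(o["tcp_rot"][2]-90);ax=np.array([np.cos(c),np.sin(c)]);ay=np.array([-ax[1],ax[0]])
q=C[pl];w=q[:,:2]-e[:2];print("plate",len(q),"z",np.median(q[:,2]),"along x",np.percentile(w@ax,[.5,50,99.5]),"along y",np.percentile(w@ay,[.5,50,99.5]))
A=np.c_[w@ax,w@ay,np.ones(len(w))];print("slope",np.linalg.lstsq(A,q[:,2],rcond=None)[0])
cv2.imwrite("pics/w3.png",I[:,:,::-1])
E
```

```text
15.9 [ 0.51980978 -0.03181184  0.0751834 ] [-1.79977354e+02 -1.37745434e-02  1.09778008e+02] 0.012460492624986826 60.937711000442505 [ 0.78523619 -0.72969667 -0.43579197]
expect underside 0.06438340030080136
(array([    0,     0,     0,     0,     0,     4,  1006,   117, 26133,
           3,   133,   721,     0,  4900, 10414,   117,   265,  2571,
         383,   341,   418,   251,   687,   566,  1440,  2229,  4063,
        2160,  2926]), array([0.   , 0.005, 0.01 , 0.015, 0.02 , 0.025, 0.03 , 0.035, 0.04 ,
       0.045, 0.05 , 0.055, 0.06 , 0.065, 0.07 , 0.075, 0.08 , 0.085,
       0.09 , 0.095, 0.1  , 0.105, 0.11 , 0.115, 0.12 , 0.125, 0.13 ,
       0.135, 0.14 , 0.145]))
plate 15305 z 0.07030120633220249 along x [-0.03350017  0.00122957  0.03551554] along y [-0.05305783  0.02810749  0.0546734 ]
slope [-0.00012642 -0.00132174  0.07031303]
```

View pics/w3.png

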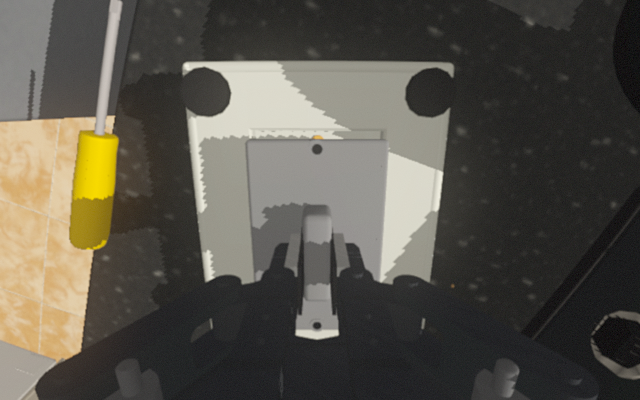

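The wrist view shows the cover level and square over the recess (plate 248–388 px across), with two scale feet visible at (208,92) and (430,92). I use those for a check within the same camera.

```bash
python3 - <<'E'
from h import *
d=np.load("pics/w3.npz");I=d["I"];D=d["D"];h=cv2.cvtColor(I,cv2.COLOR_RGB2HSV);C=cloud(d,D)
F=[]
for x0,x1 in((180,235),(402,456)):
    m=np.zeros(D.shape,bool);m[66:118,x0:x1]=1;m&=(h[...,2]<70)&(abs(C[...,2]-.058)<.004)
    v,u=np.nonzero(m);c=cv2.minEnclosingCircle((C[m][:,:2]*1000).astype(np.float32));print(len(u),C[m].mean(0).round(4),c);F.append(np.array(c[0]))
a,b=F;x=(b-a)/np.linalg.norm(b-a);y=np.array([-x[1],x[0]]);print("dist",np.linalg.norm(b-a),"yaw",np.degrees(np.arctan2(x[1],x[0])))
cen=(a+b)/2-78*y;print("scale centre",cen)
pl=(abs(C[...,2]-.0703)<.003)&(np.hypot(C[...,0]-.52,C[...,1]+.032)<.08)
q=C[pl][:,:2]*1000-cen;X=q@x;Y=q@y
# plate side edges per y-slice
for y0 in(15,25,35,45):
    s=X[(Y>y0)&(Y<y0+5)];print(y0,s.min().round(1),s.max().round(1))
print("end edge",[round(Y[(X>x0)&(X<x0+8)].max(),1) for x0 in(-30,-15,15,25)])
E
```

```text
1565 [0.44   0.0222 0.0577] ((440.68487548828125, 21.647890090942383), 12.485466003417969)
1874 [0.5488 0.0607 0.0577] ((549.493896484375, 60.65361022949219), 12.459909439086914)
dist 115.58913986034865 yaw 19.721677059215523
scale centre [521.41059726 -32.27399933]
15 -35.4 34.9
25 -35.4 34.7
35 -35.2 34.4
45 -35.5 34.7
end edge [np.float64(55.8), np.float64(55.8), np.float64(55.8), np.float64(55.8)]
```

Call:
step_arm:
  targets:
    - [0,[0.5,-0.5,-5],[0,0,0]]
    - [0,[0.5,-0.5,-12],[0,0,0]]
    - [0,[0.5,-0.5,-18],[0,0,0]]
    - [0,[0.5,-0.5,-22],[0,0,0]]
    - [0,[0.5,-0.5,-25],[0,0,0]]
    - [0,[0.5,-0.5,-26],[0,0,0]]
    - [0,[0.5,-0.5,-26],[0,0,0]]
  force: 80

```text
time: 16.65
ee_pos: [0.5205, -0.0331, 0.0492]
tcp_rot: [-180.0, -0.0, 109.7]
wrist_force: [0.4, 0.3, -0.0]
opening: 0.0118
grasp_force: 83.4
```

Call:
step_arm:
  targets:
    - [0,[0,0,-1],[0,0,0]]
    - [0,[0,0,-2],[0,0,0]]
    - [0,[0,0,-2],[0,0,0]]
    - [0,[0,0,-2],[0,0,0]]

```text
time: 17.05
ee_pos: [0.5207, -0.0331, 0.0475]
tcp_rot: [180.0, 0.0, 109.7]
wrist_force: [0.8, -1.3, 0.4]
opening: 0.0117
grasp_force: 83.7
```

Call:
step_arm:
  targets:
    - [0,[0,0,-0.5],[0,0,0]]
    - [0,[0,0,-1],[0,0,0]]
    - [0,[0,0,-1],[0,0,0]]
    - [0,[0,0,-1],[0,0,0]]

```text
time: 17.45
ee_pos: [0.5207, -0.0331, 0.0466]
tcp_rot: [180.0, 0.0, 109.7]
wrist_force: [-0.0, 0.8, 3.3]
opening: 0.0117
grasp_force: 84.2
```

Call:
step_arm:
  targets:
    - [0,[0,0,-0.5],[0,0,0]]
    - [0,[0,0,-1],[0,0,0]]
    - [0,[0,0,-1],[0,0,0]]
    - [0,[0,0,-1],[0,0,0]]

```text
time: 17.85
ee_pos: [0.5207, -0.0331, 0.0458]
tcp_rot: [180.0, 0.0, 109.7]
wrist_force: [-1.4, -0.3, 7.8]
opening: 0.0116
grasp_force: 84.6
```

Call:
step_arm:
  targets:
    - [0,[0,0,-0.5],[0,0,0]]
    - [0,[0,0,-1],[0,0,0]]
    - [0,[0,0,-1],[0,0,0]]
    - [0,[0,0,-1],[0,0,0]]
    - [0,[0,0,-1],[0,0,0]]

```text
time: 18.35
ee_pos: [0.5208, -0.0331, 0.0451]
tcp_rot: [179.9, 0.0, 109.7]
wrist_force: [-2.1, 0.1, 9.6]
opening: 0.0115
grasp_force: 85.0
```

Call:
step_arm:
  targets:
    - [0,[0,0,0],[0,0,0]]
    - [0,[0,0,0],[0,0,0]]
    - [0,[0,0,0],[0,0,0]]
    - [0,[0,0,0],[0,0,0]]
    - [0,[0,0,0],[0,0,0]]
    - [0,[0,0,0],[0,0,0]]
    - [0,[0,0,0],[0,0,0]]
    - [0,[0,0,0],[0,0,0]]

```text
time: 19.15
ee_pos: [0.5207, -0.0331, 0.0451]
tcp_rot: [180.0, 0.0, 109.7]
wrist_force: [-3.5, -0.2, 10.0]
opening: 0.0117
grasp_force: 85.0
```

```bash
python3 - <<'E'
from h import *
F=[]
for _ in range(4):
    o=bot.get_obs();F.append(o["wrist_force"][2]);
    P=bot.camera_params("wrist");I,D=bot.camera("wrist")
print(F,o["ee_pos"],o["tcp_rot"],o["time"]);C=cloud(P,D)
c=np.radians(19.72);x=np.array([np.cos(c),np.sin(c)]);y=np.array([-x[1],x[0]]);q=C[...,:2]-[.5214,-.0323];X=q@x;Y=q@y
h=cv2.cvtColor(I,cv2.COLOR_RGB2HSV);print("plate z",np.median(C[(abs(X)<.03)&(Y>.03)&(Y<.05)][:,2]),"white z",np.median(C[(abs(X)<.03)&(Y>.065)&(Y<.085)][:,2]))
k=(abs(X)<.03)&(Y>.03)&(Y<.052)&(abs(C[...,2]-.04)<.01);print("tilt",np.linalg.lstsq(np.c_[X[k],Y[k],np.ones(k.sum())],C[k][:,2],rcond=None)[0])
for n in("scene",):
    P=bot.camera_params(n);I,D=bot.camera(n);C=cloud(P,D);h=cv2.cvtColor(I,cv2.COLOR_RGB2HSV)
    m=(h[...,0]<14)&(h[...,1]>190)&(h[...,2]>100)&(np.hypot(C[...,0]-.462,C[...,1]+.235)<.03);q=C[m];print("pen",q.max(0),q.mean(0))
E
```

```text
[np.float64(9.98908888879376), np.float64(9.659963193931281), np.float64(9.093438503237012), np.float64(10.319190383118393)] [ 0.52072029 -0.03312442  0.04512385] [1.79954714e+02 2.20730301e-02 1.09708776e+02] 19.3
plate z 0.0402008167140722 white z 0.04199466187184954
tilt [-0.00025415  0.00441632  0.04002668]
pen [ 0.46514958 -0.2331782   0.14436759] [ 0.45993134 -0.23727798  0.0703648 ]
```

Call:
step_arm:
  targets:
    - [0,[0,0,-0.3],[0,0,0]]
    - [0,[0,0,-0.5],[0,0,0]]
    - [0,[0,0,-0.5],[0,0,0]]
    - [0,[0,0,-0.5],[0,0,0]]
    - [0,[0,0,-0.5],[0,0,0]]
    - [0,[0,0,-0.5],[0,0,0]]
    - [0,[0,0,-0.5],[0,0,0]]
    - [0,[0,0,-0.5],[0,0,0]]

```text
time: 20.2
ee_pos: [0.5207, -0.0331, 0.0448]
tcp_rot: [179.9, 0.0, 109.7]
wrist_force: [-2.4, -1.2, 11.4]
opening: 0.0114
grasp_force: 85.1
```

Call:
step_arm:
  targets:
    - [0,[0,0,0],[0,0,0]]
    - [0,[0,0,0],[0,0,0]]
    - [0,[0,0,0],[0,0,0]]
    - [0,[0,0,0],[0,0,0]]
    - [0,[0,0,0],[0,0,0]]
    - [0,[0,0,0],[0,0,0]]
    - [0,[0,0,0],[0,0,0]]
    - [0,[0,0,0],[0,0,0]]

```text
time: 21.0
ee_pos: [0.5207, -0.0331, 0.0448]
tcp_rot: [179.9, 0.0, 109.7]
wrist_force: [-2.8, 0.5, 12.2]
opening: 0.0114
grasp_force: 85.1
```

The push is steady at about 12 N, so I hand in.

```bash
python3 -c "
from workcell import bot
print(bot.job_done())"
```

```text
the job is handed in; nothing more can be done
None
```

The job is handed in with no verdict shown: the reset was pressed right down for over 1.5 s, the pen is back in its stand and released, and the arm is still pressing the cover squarely onto the seal at about 12 N.

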